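# Change the catch tin and hold the apple peeler open

## Task

The tin at the blade end of the apple peeler is full of rings: swap it with the empty tin on the wooden board, so that each stands upright in the other's place and lies the same way, without tipping the full one. Then draw the peeler's sprung peeling arm outwards, away from the fork, all the way to its stop and keep holding it there for me to push the next apple on: you finish while holding the arm. Leave everything else on the worktop where it is.

Things in the scene. Friction and masses are not known exactly. Their poses are not given: they have to be found in the camera images.
- peeler: Apple peeler fixed to the worktop; origin under the centre of its round foot (104 mm). Feed screw along y at z 125 mm; column to z 160; crank on +y (to y 180, x 83, z 183 mm); empty fork on -y (tips at y -92). Rail (20 mm wide, top z 52) along -y to the upright slicer blade at y -168 (top z 137). The peeling arm stands on the -x side of the rail, in the plane y = -100 mm, and swings out to -x.
- catch_place (a point): Point on the worktop beyond the slicer blade, at (0, -262 mm, 0) in the peeler's frame, with the peeler's axes: the middle of the place where the catch tin stands, its length along the peeler's y.
- peel_arm (a joint): Angle of the sprung peeling arm. 0 = sprung in towards the fork (where its spring keeps it), 0.9 rad = drawn out to its stop. It grows as the arm's top swings away from the fork, to the peeler's -x, and down. It takes about 3.5 N at the ball to start and 10 N at the stop; there is no latch: let go, it snaps back.
- peel_pivot (a point): Middle of the arm's pivot pin, 57 mm above the worktop, at (-45, -100, 57) mm in the peeler's frame; the pin lies along the peeler's y.
- peel_knob (a point): Centre of the wooden ball, 22 mm across, on the arm's top end, 113 mm from the pivot: the place to grip or push. In the peeler's frame at (-25, -100, 168) mm with the arm in (leaning 0.175 rad from upright, to +x), at (-120, -100, 142) mm at the stop. Free above and all round. A grip closing along the peeler's y lets the ball turn between the fingers.
- peel_head: The peeling arm itself: 7 mm steel rod with the blade holder half way up (14 x 12 x 20 mm) and the wooden ball on top. Its origin is on the pivot.
- tin_full: Small aluminium loaf tin packed with a row of pale apple rings (0.42 kg, varies), at the blade end of the peeler at the start. Outside 64 mm (x) x 140 mm (y) x 50 mm tall, walls 3 mm; the rings stand up to 8 mm above the rim. Origin: centre of its underside. Grip it across its 64 mm width.
- tin_empty: The same tin, empty (0.14 kg, varies): 64 mm (x) x 140 mm (y) x 50 mm tall, walls 3 mm. It stands on the wooden board at the start. Origin: centre of its underside.
- board: Wooden serving board, fixed, 135 mm (x) x 210 mm (y) x 14 mm thick. Origin: centre of its underside, so its top is 14 mm above that. A tin stands in its middle with its length (y) along the board's y.
- next_apple: Bystander: red apple, 74 mm across and 76 mm tall with stalk, on the far side (+x) of the peeler's rail. Origin under it.
- spare_apple: Bystander: green apple, 74 mm across, 76 mm tall, on the robot's left. Origin under it.
- mug: Bystander: white mug, 82 mm across, 95 mm tall, handle at its +y, on the left. Origin under it.
- ramekin: Bystander: small white ramekin, 80 mm across, 45 mm tall, empty, on the left. Origin under it.
- spice_jar: Bystander: small jar, 44 mm across, 72 mm tall, behind the gap between the two tins. Origin under it.
- paring_knife: Bystander: small knife with a black handle, 200 mm long along its y, 14 mm thick, lying across the board's -y end, beside it. Origin near its middle, on the worktop. (Not listed: fixed along the back, two canisters 163 mm tall at x 0.88 m, a fruit bowl 95 mm tall at x 0.81, y -0.39 m.) The worktop between the robot and the tins (x from 0.36 to 0.47 m, y from -0.20 to 0 m) is always clear.

How it is judged:
On the way, in this order (a step that is already met when the one before it is completed fails the run):
1. the tins have changed places: the full one on the board, the empty one at the blade end of the peeler, both upright and let go (horizontal distance between tin_full and board below 0.03 m and height (world z) of tin_full between 0.01 and 0.018 m and angle between each of tin_full, tin_empty's own z axis and vertical below 0.06 rad and angle between the y axis of tin_full and the y axis of board, either way round below 0.35 rad and horizontal distance between tin_empty and catch_place below 0.03 m and height (world z) of tin_empty below 0.005 m and angle between the y axis of tin_empty and the y axis of peeler, either way round below 0.35 rad and linear speed of each of tin_full, tin_empty below 0.03 m/s and contact force between the fingers and tin_full below 0.2 N and contact force between the fingers and tin_empty below 0.2 N), for 0.2 s.
2. the peeling arm is drawn out to its stop by the gripper (value of joint peel_arm above 0.84 rad and contact force between the fingers and peel_head above 2 N), for 0.2 s.
At the end, for the whole second after the job is handed in: Full tin upright on the board within 30 mm of its middle, empty tin upright on the worktop within 30 mm of the catch place, each lengthwise within 0.35 rad, at rest; peeling arm at its stop (over 0.84 of 0.9 rad), held there by the fingers (over 2 N) through the last second (all of step 2 and horizontal distance between tin_full and board below 0.03 m and height (world z) of tin_full between 0.01 and 0.018 m and angle between each of tin_full, tin_empty's own z axis and vertical below 0.06 rad and angle between the y axis of tin_full and the y axis of board, either way round below 0.35 rad and horizontal distance between tin_empty and catch_place below 0.03 m and height (world z) of tin_empty below 0.005 m and angle between the y axis of tin_empty and the y axis of peeler, either way round below 0.35 rad and linear speed of each of tin_full, tin_empty below 0.03 m/s); the arm keeps its last pose, push and grip.
It fails at once if the full tin is tipped by more than 0.5 rad (its rings would fall out) (angle between tin_full's own z axis and vertical above 0.5 rad).
It fails at once if a bystander is moved by more than 30 mm (distance of any of next_apple, spare_apple, mug, ramekin, spice_jar, paring_knife from where it was at the start of the episode above 0.03 m).
It also fails if it takes over 72 s, if anything falls off the work surface, if the arm or the gripper's body presses on something with over 40 N, if the wrist force passes 120 N, or if a joint passes its speed limit or range.

## Robot

A 6-joint arm with a two-finger parallel gripper is mounted at the origin on the work surface. World frame = base frame: x ahead of the robot, y to its left, z up, the work surface at z = 0. Lengths are in m, angles in rad, forces in N, time in s.
With the tool pointing down it reaches from about 0.25 to 0.775 m from the base axis. Payload 4 kg.
Tool frame: the origin (TCP) lies at the very end of the fingers, on their centre line; the grasp point (between the pads) lies 19 mm behind it (robot.tcp_to_grasp is the distance from the TCP to the grasp point, in m); z points along the fingers, y is the line along which they close (so a half turn about z gives the same grasp; the last joint's range is limited). The gripper opens to 94 mm and grips with 3 to 60 N. Pads are 16 mm wide; open, the fingers measure 119 mm over their backs; the gripper's body (75 mm by 177 mm) begins 78 mm behind the grasp point.
Start: joints at [1.227, 0.087, 1.371, -0, 1.684, -0.103], TCP at [0.131, 0.534, 0.206] pointing down, gripper open.
Joint ranges: [-3.1, 3.1], [-0.76, 2.03], [0.27, 2.55], [-1.08, 4.22], [0.17, 2.65], [-2.57, 2.57]. Speed limits (rad/s): [2.79, 2.79, 3.14, 3.14, 3.14, 3.14].

## Interface

Orientations are given as [roll, pitch, yaw] about the fixed x, y, z axes, in that order (R = Rz(yaw) Ry(pitch) Rx(roll)).
In Python, from bench import robot gives the robot as it stands.
- The arm moves only by the shell command python3 nudge.py, which reads ROWS from standard input. ROWS is a JSON object whose key "offsets" holds a list of rows, 1 to 20 of them, each of 5 numbers: the finger opening in m, then dx, dy, dz in mm, then a turn about the tool's z in rad; each row shifts and turns the commanded pose from where the row before left it, along the tool's axes as they then stand; what a row does not reach is not made up. A row lasts 1/12 s, in which the tool goes at most 0.0417 m and 0.125 rad, less where a joint would pass 70% of its speed; a pose out of reach is approached as far as the arm can. The fingers move at their own pace and stop on an object; the grip force is fixed at half the most. Time passes only in rows, so rows that do not move let the fingers close. It prints the time, the measured TCP pose, the force, the opening and the grip force at its end. Input that does not fit is refused with a message, and nothing moves.
- robot.get_obs(): the state, without advancing time (a new reading comes with each control period).
- robot.snapshot(name): name is "scene" or "top"; returns a dict with "color" (420x560x3 uint8, blue, green, red), "fx", "fy", "cx", "cy" (pixels), "extrinsics" (4x4, takes a point from world to camera coordinates). Camera axes: x right, y down, z forward; pixel columns grow to the right and rows downward; lengths in m; the calibration is good to about 2 mm. A picture is of the moment at which its call begins. There is no depth.
- robot.close_job(): hands the job in; it is judged then, once.
The state is a dict: "time": time; "joint_positions": joint angles; "qvel": joint speeds; "joint_torque": joint torques, N m; "tool_pos": TCP position; "ee_rot": TCP orientation; "wrist_force": force on the tool from outside, world axes, zero at the start; "wrist_torque": the same for the moment, N m; "width": finger opening in m; "finger_force": force on a finger pad.
Only numpy, scipy, OpenCV 4.12 (cv2) and the standard library are available. Lean on these libraries where they do the work, as an engineer would, in place of code of your own. Each camera call takes 0.05 s, during which the arm holds its last target. There are 200 camera calls.

## Working session

There is one attempt and no reset: what is moved stays moved. The work goes in short steps, Python scripts to look and compute and a shell command to move; the robot and the scene stay as the last step left them, time stands still between calls to the robot, and variables do not carry over. Pictures are saved under pics/ and viewed, at most 10 in all, crops included, and the job is handed in when it is done.

```bash
ls; mkdir -p pics
python3 - <<'E'
from bench import robot
import cv2
o=robot.get_obs();print(o['time'],o['tool_pos'],o['ee_rot'],o['width'])
for n in("scene","top"):
    s=robot.snapshot(n);cv2.imwrite(f'pics/{n}0.png',s['color']);print(n,s['fx'],s['fy'],s['cx'],s['cy'],s['extrinsics'].tolist() if hasattr(s['extrinsics'],'tolist') else s['extrinsics'])
E
```

```text
bench.py
nudge.py
pics
0.0 [0.13099554 0.53362818 0.20432079] [-3.13944932e+00 -2.07952983e-04  2.90081508e+00] 0.09389317782723247
scene 421.3281173780816 421.3281173780816 279.8970190469937 204.59124986005537 [[0.4325240992891412, 0.9015992662169378, -0.0064549741437287585, -0.21870808520774065], [0.5848365089507906, -0.2859980078541155, -0.7590595479287046, -0.25136997063057365], [-0.686213641173337, 0.32453644273109966, -0.6509891980724983, 1.6468838751094126], [0.0, 0.0, 0.0, 1.0]]
top 385.6201791650771 385.6201791650771 276.1363385499506 214.80905479874107 [[-0.028057852546128137, -0.999595947534394, 0.004549569574902587, -0.007238406471926318], [-0.995400006219166, 0.027522402709825793, -0.09176788636534373, 0.5746729676396624], [0.09160559223859753, -0.0071034514072612406, -0.9957700319093362, 1.147134355627876], [0.0, 0.0, 0.0, 1.0]]
```

View pics/top0.png

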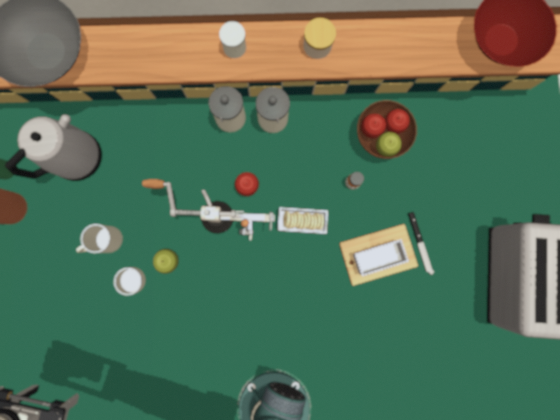

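View pics/scene0.png

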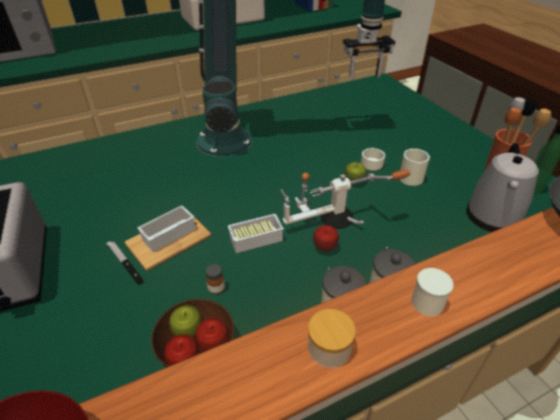

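The top view shows the full tin at about (303,220), the board and empty tin at (378,256), the peeler foot at (217,217) and the orange ball near (245,224). The scene view agrees, with the ball at (305,177).

```bash
cat > h.py <<'E'
from bench import robot
import cv2,numpy as np
def snap(n):
    s=robot.snapshot(n);E=np.array(s['extrinsics']);K=np.array([[s['fx'],0,s['cx']],[0,s['fy'],s['cy']],[0,0,1]]);return s['color'],K,E
def ray(K,E,p):
    R,t=E[:3,:3],E[:3,3];return -R.T@t,R.T@np.linalg.solve(K,[p[0],p[1],1])
def onz(K,E,p,z):
    c,d=ray(K,E,p);return c+d*(z-c[2])/d[2]
def tri(a,b):
    A=[];B=[]
    for c,d in(a,b):
        d=d/np.linalg.norm(d);P=np.eye(3)-np.outer(d,d);A.append(P);B.append(P@c)
    return np.linalg.solve(A[0]+A[1],B[0]+B[1])
def proj(K,E,X):
    u=K@(E[:3,:3]@np.array(X)+E[:3,3]);return u[:2]/u[2]
E
python3 - <<'E'
from h import *
im,K,E=snap('top');hsv=cv2.cvtColor(im,cv2.COLOR_BGR2HSV)
print('cam',ray(K,E,(0,0))[0])
for p in[(300,150),(282,212),(303,220),(345,250),(345,243),(380,258),(245,224),(255,217),(359,246)]:print(p,hsv[p[1],p[0]])
crop=im[170:300,200:440];cv2.imwrite('pics/c1.png',cv2.resize(crop,None,fx=3.3,fy=3.3,interpolation=cv2.INTER_CUBIC))
E
```

```text
cam [ 0.46674246 -0.01490325  1.19505147]
(300, 150) [ 77 136 111]
(282, 212) [108  12 220]
(303, 220) [ 26  56 195]
(345, 250) [ 21  90 215]
(345, 243) [ 19  95 212]
(380, 258) [108  14 231]
(245, 224) [ 14 133 201]
(255, 217) [108  14 231]
(359, 246) [ 21  86 216]
```

View pics/c1.png

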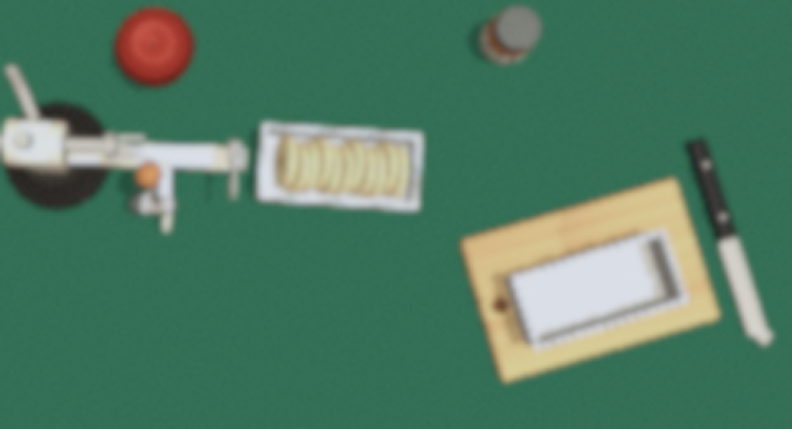

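The crop shows the full tin's rim corners at crop (262,123)-(419,211), the tilted board at (460,240)-(720,320), and the empty tin centred on it. The ball is at (147,176).

```bash
cat > meas.py <<'E'
from h import *
def big(m):
    m=cv2.morphologyEx(m,cv2.MORPH_OPEN,np.ones((2,2)));c,_=cv2.findContours(m,0,2);return max(c,key=cv2.contourArea)
def rect(m,K,E,z,nm,off):
    c=big(m);c=cv2.convexHull(c)[:,0,:]+np.array(off)
    w=np.array([onz(K,E,p,z)[:2] for p in c],np.float32)
    (x,y),(a,b),_=r=cv2.minAreaRect(w*1000);bx=cv2.boxPoints(r)
    e=bx[1]-bx[0];f=bx[2]-bx[1];L=e if np.hypot(*e)>np.hypot(*f) else f
    print(nm,round(x,1),round(y,1),'size',round(a,1),round(b,1),'long yaw-90deg',round((np.degrees(np.arctan2(L[1],L[0]))%180)-90,2))
def cut(hsv,x0,x1,y0,y1):return hsv[y0:y1,x0:x1]
E
cat > m1.py <<'E'
from meas import *
im,K,E=snap('top');hsv=cv2.cvtColor(im,cv2.COLOR_BGR2HSV)
h=cut(hsv,274,334,200,240);ng=((((h[...,0]<60)|(h[...,0]>95))|(h[...,1]<60))*255).astype(np.uint8)
rect(ng,K,E,.05,'full',(274,200))
h=cut(hsv,330,415,215,295);ng=((((h[...,0]<60)|(h[...,0]>95)))*255).astype(np.uint8)
c=np.zeros_like(ng);cv2.drawContours(c,[big(ng)],-1,255,-1);rect(c,K,E,.014,'board',(330,215))
h=cut(hsv,340,412,230,280);t=((h[...,1]<45)*c[15:65,10:82]).astype(np.uint8)
rect((t>0).astype(np.uint8)*255,K,E,.064,'empty',(340,230))
# foot: dark
h=cut(hsv,190,245,195,240);d=(h[...,2]<70).astype(np.uint8)*255
cc=big(d);print('foot',cv2.minEnclosingCircle(cc));(fx,fy),_=cv2.minEnclosingCircle(cc);print(onz(K,E,(fx+190,fy+195),.008))
def orange(im,x0,x1,y0,y1):
    h=cut(cv2.cvtColor(im,cv2.COLOR_BGR2HSV),x0,x1,y0,y1);m=((h[...,0]<17)&(h[...,1]>110)&(h[...,2]>120)).astype(np.uint8)
    q=cv2.moments(big(m*255));return q['m10']/q['m00']+x0,q['m01']/q['m00']+y0
a=orange(im,235,260,212,235);im2,K2,E2=snap('scene');b=orange(im2,292,320,165,190)
X=tri(ray(K,E,a),ray(K2,E2,b));print('ball',a,b,X,proj(K,E,X),proj(K2,E2,X))
h=cut(hsv,345,365,168,195);
E
python3 m1.py
```

```text
full 551.2 -103.7 size 152.0 75.9 long yaw-90deg -5.41
board 439.9 -337.0 size 142.0 217.5 long yaw-90deg 14.66
empty 435.0 -327.8 size 72.4 149.1 long yaw-90deg 15.73
foot ((27.5, 28.5), 14.57748031616211)
[0.55404558 0.15808202 0.008     ]
ball (244.6140350877193, 224.0) (306.0, 176.5) [0.53996196 0.06443663 0.1649012 ] [243.98105641 223.71609966] [305.34489385 176.55538639]
```

```bash
cat > go.py <<'E'
import sys
from h import *
from scipy.spatial.transform import Rotation as R
o=robot.get_obs();x,y,z,yaw=map(float,sys.argv[1:5])
c=R.from_euler('xyz',o['ee_rot']);T=R.from_euler('xyz',[np.pi,0,yaw])
print('turn',(c.inv()*T).as_rotvec().round(3),'then shift',(T.inv().apply(np.array([x,y,z])-o['tool_pos'])).round(4),'t',round(o['time'],2))
E
python3 go.py .437 -.334 .2 1.836
```

```text
turn [-1.000e-03  0.000e+00  1.065e+00] then shift [-0.9177  0.0677  0.0049] t 0.25
```

The manual's scale: shifts go in mm. Converting my numbers, -0.04 m is -40, 0.003 m is 3.

```bash
echo '{"offsets":[[0.094,0,0,0,0.118],[0.094,0,0,0,0.118],[0.094,0,0,0,0.118],[0.094,0,0,0,0.118],[0.094,0,0,0,0.118],[0.094,0,0,0,0.118],[0.094,0,0,0,0.118],[0.094,0,0,0,0.118],[0.094,0,0,0,0.12],[0.094,-40,3,0,0],[0.094,-40,3,0,0],[0.094,-40,3,0,0],[0.094,-40,3,0,0],[0.094,-40,3,0,0],[0.094,-40,3,0,0],[0.094,-40,3,0,0],[0.094,-40,3,0,0],[0.094,-40,3,0,0],[0.094,-40,3,0,0],[0.094,-40,3,0,0]]}' | python3 nudge.py; python3 go.py .437 -.334 .2 1.836
```

```text
time: 1.92
tool_pos: [0.2786, 0.1166, 0.2057]
ee_rot: [3.14, 0.0, 1.838]
wrist_force: [1.3, 0.6, -0.9]
width: 0.0939
finger_force: 0.0
turn [0.002 0.    0.002] then shift [-0.4764  0.0347  0.0057] t 1.92
```

In the tool's units: -0.04 m is -40, 0.04 m is 40.

```bash
echo '{"offsets":[[0.094,-40,3,0,0],[0.094,-40,3,0,0],[0.094,-40,3,0,0],[0.094,-40,3,0,0],[0.094,-40,3,0,0],[0.094,-40,3,0,0],[0.094,-40,3,0,0],[0.094,-40,3,0,0],[0.094,-40,3,0,0],[0.094,-40,3,0,0],[0.094,-40,3,0,0],[0.094,-36,2,0,0],[0.094,0,0,40,0],[0.094,0,0,40,0],[0.094,0,0,0,0],[0.094,0,0,0,0]]}' | python3 nudge.py; python3 go.py .437 -.334 .03 1.836
python3 -c "
from h import *
im,K,E=snap('scene');cv2.imwrite('pics/s1.png',cv2.resize(im[170:290,80:280],None,fx=3.5,fy=3.5,interpolation=2))"
```

```text
time: 3.25
tool_pos: [0.4356, -0.33, 0.1221]
ee_rot: [-3.137, -0.007, 1.837]
wrist_force: [0.1, -0.9, 1.4]
width: 0.0944
finger_force: 0.0
turn [-0.004 -0.007  0.001] then shift [-0.0042  0.0003  0.0921] t 3.25
```

View pics/s1.png

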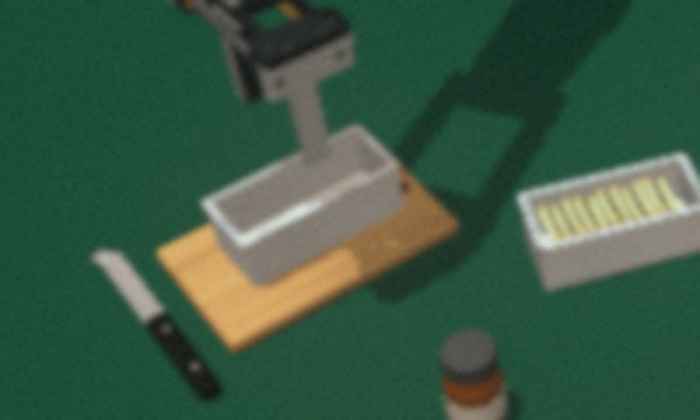

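The gripper stands over the middle of the empty tin. The tin's rim corners are at crop (240,240), (205,203), (403,175) and (360,128).

```bash
python3 -c "
from h import *
im,K,E=snap('scene')
P=[onz(K,E,(80+a/3.5,170+b/3.5),.064) for a,b in[(240,240),(205,203),(360,128),(403,175)]]
print(np.round(P,3),np.mean(P,0))
P=[onz(K,E,(80+a/3.5,170+b/3.5),.014) for a,b in[(158,252),(233,348),(460,223)]]
print(np.round(P,3),(P[0]+P[2])/2)"
```

```text
[[ 0.483 -0.386  0.064]
 [ 0.429 -0.402  0.064]
 [ 0.393 -0.265  0.064]
 [ 0.466 -0.249  0.064]] [ 0.44272456 -0.32542512  0.064     ]
[[ 0.413 -0.448  0.014]
 [ 0.543 -0.415  0.014]
 [ 0.489 -0.214  0.014]] [ 0.4507655  -0.33099414  0.014     ]
```

In the tool's units: 0.03 m is 30, 0.003 m is 3.

```bash
echo '{"offsets":[[0.094,0,3,30,0],[0.094,0,0,30,0],[0.094,0,0,30,0],[0.094,0,0,0,0],[0.094,0,0,0,0],[0.05,0,0,0,0],[0.05,0,0,0,0],[0.05,0,0,0,0],[0.05,0,0,0,0],[0.05,0,0,0,0],[0.05,0,0,0,0],[0.05,0,0,0,0],[0.05,0,0,0,0]]}' | python3 nudge.py
```

```text
time: 4.43
tool_pos: [0.4407, -0.3317, 0.0368]
ee_rot: [3.141, 0.002, 1.837]
wrist_force: [-1.1, -0.6, 5.8]
width: 0.0638
finger_force: 30.0
```

```bash
echo '{"offsets":[[0.05,0,0,-30,0],[0.05,0,0,-30,0],[0.05,0,0,-10,0],[0.05,0,0,0,0.09],[0.05,0,0,0,0.09],[0.05,0,0,0,0.086],[0.05,0,0,0,0],[0.05,0,0,0,0]]}' | python3 nudge.py; python3 go.py .412 -.105 .025 1.571
```

```text
time: 5.1
tool_pos: [0.4401, -0.3305, 0.1042]
ee_rot: [-3.141, -0.001, 1.573]
wrist_force: [0.1, -0.5, -1.2]
width: 0.0635
finger_force: 30.0
turn [-0.001 -0.001  0.002] then shift [ 0.2255 -0.0281  0.0792] t 5.1
```

In the tool's units: 0.038 m is 38, 0.036 m is 36.

```bash
echo '{"offsets":[[0.05,38,-5,0,0],[0.05,38,-5,0,0],[0.05,38,-5,0,0],[0.05,38,-5,0,0],[0.05,38,-4,0,0],[0.05,36,-4,0,0],[0.05,0,0,30,0],[0.05,0,0,30,0],[0.05,0,0,10,0],[0.05,0,0,5,0],[0.05,0,0,0,0],[0.05,0,0,0,0]]}' | python3 nudge.py
```

```text
time: 6.1
tool_pos: [0.4132, -0.1057, 0.0313]
ee_rot: [3.14, 0.0, 1.57]
wrist_force: [1.3, 0.6, -1.8]
width: 0.0639
finger_force: 30.0
```

In the tool's units: 0.004 m is 4, 0.003 m is 3.

```bash
echo '{"offsets":[[0.05,0,0,4,0],[0.05,0,0,3,0],[0.05,0,0,0,0],[0.05,0,0,0,0]]}' | python3 nudge.py; echo '{"offsets":[[0.05,0,0,2,0],[0.05,0,0,0,0],[0.05,0,0,0,0]]}' | python3 nudge.py
```

```text
time: 6.43
tool_pos: [0.4127, -0.1052, 0.0238]
ee_rot: [3.141, 0.0, 1.571]
wrist_force: [1.3, 0.3, -0.9]
width: 0.0639
finger_force: 30.0
time: 6.68
tool_pos: [0.4131, -0.1053, 0.0227]
ee_rot: [3.14, 0.001, 1.571]
wrist_force: [-1.8, -0.1, 5.1]
width: 0.0638
finger_force: 30.0
```

```bash
echo '{"offsets":[[0.094,0,0,0,0],[0.094,0,0,0,0],[0.094,0,0,0,0],[0.094,0,0,0,0],[0.094,0,0,0,0],[0.094,0,0,-40,0],[0.094,0,0,-40,0],[0.094,0,0,-20,0],[0.094,0,0,0,0.043],[0.094,0,0,0,0.042],[0.094,0,0,0,0],[0.094,0,0,0,0]]}' | python3 nudge.py; python3 go.py .550 -.104 .02 1.486
```

```text
time: 7.68
tool_pos: [0.4123, -0.1049, 0.1212]
ee_rot: [-3.141, -0.0, 1.487]
wrist_force: [-0.3, 0.4, 0.1]
width: 0.094
finger_force: 0.0
turn [-0.    -0.     0.001] then shift [0.0126 0.1371 0.1012] t 7.68
```

```bash
echo '{"offsets":[[0.094,4,35,0,0],[0.094,4,34,0,0],[0.094,4,34,0,0],[0.094,0,34,0,0],[0.094,0,0,0,0],[0.094,0,0,35,0],[0.094,0,0,35,0],[0.094,0,0,30,0],[0.094,0,0,0,0],[0.094,0,0,0,0]]}' | python3 nudge.py; echo '{"offsets":[[0.05,0,0,0,0],[0.05,0,0,0,0],[0.05,0,0,0,0],[0.05,0,0,0,0],[0.05,0,0,0,0],[0.05,0,0,0,0],[0.05,0,0,0,0],[0.05,0,0,0,0]]}' | python3 nudge.py
```

```text
time: 8.52
tool_pos: [0.5477, -0.104, 0.0194]
ee_rot: [-3.136, -0.001, 1.486]
wrist_force: [0.3, 0.0, 0.8]
width: 0.0939
finger_force: 0.0
time: 9.18
tool_pos: [0.5515, -0.105, 0.0232]
ee_rot: [3.138, 0.0, 1.486]
wrist_force: [0.7, -0.5, 5.1]
width: 0.0639
finger_force: 30.0
```

In the tool's units: -0.03 m is -30, -0.02 m is -20.

```bash
echo '{"offsets":[[0.05,0,0,-20,0],[0.05,0,0,-30,0],[0.05,0,0,-30,0],[0.05,0,0,0,0],[0.05,0,-20,0,-0.06],[0.05,0,-20,0,-0.07],[0.05,0,-20,0,-0.07],[0.05,0,0,0,-0.07],[0.05,0,0,0,-0.07],[0.05,0,0,0,0],[0.05,0,0,0,0]]}' | python3 nudge.py; python3 go.py .441 -.335 .04 1.827
```

```text
time: 10.1
tool_pos: [0.4886, -0.1029, 0.099]
ee_rot: [-3.138, -0.002, 1.824]
wrist_force: [0.3, 0.2, -5.1]
width: 0.0639
finger_force: 30.0
turn [-0.004 -0.002 -0.003] then shift [-0.2125 -0.1049  0.059 ] t 10.1
```

```bash
echo '{"offsets":[[0.05,-30,-15,0,0],[0.05,-30,-15,0,0],[0.05,-30,-15,0,0],[0.05,-30,-15,0,0],[0.05,-30,-15,0,0],[0.05,-30,-15,0,0],[0.05,-32,-15,0,0],[0.05,0,0,0,0],[0.05,0,0,30,0],[0.05,0,0,20,0],[0.05,0,0,0,0],[0.05,0,0,0,0]]}' | python3 nudge.py; python3 go.py .441 -.335 .037 1.827
```

```text
time: 11.1
tool_pos: [0.4406, -0.3335, 0.0489]
ee_rot: [-3.139, -0.005, 1.825]
wrist_force: [-0.3, -1.3, -4.4]
width: 0.0641
finger_force: 30.0
turn [-0.003 -0.005 -0.002] then shift [-0.0015 -0.      0.0119] t 11.1
```

In the tool's units: 0.005 m is 5, 0.004 m is 4.

```bash
echo '{"offsets":[[0.05,0,0,5,0],[0.05,0,0,4,0],[0.05,0,0,2,0],[0.05,0,0,0,0],[0.05,0,0,0,0]]}' | python3 nudge.py; echo '{"offsets":[[0.05,0,0,2,0],[0.05,0,0,0,0],[0.05,0,0,0,0]]}' | python3 nudge.py
```

```text
time: 11.52
tool_pos: [0.4423, -0.335, 0.041]
ee_rot: [3.141, 0.001, 1.826]
wrist_force: [-0.6, -0.5, -4.5]
width: 0.0637
finger_force: 30.0
time: 11.77
tool_pos: [0.442, -0.335, 0.0385]
ee_rot: [3.141, -0.0, 1.826]
wrist_force: [-0.8, 0.2, -5.0]
width: 0.0641
finger_force: 30.0
```

```bash
echo '{"offsets":[[0.05,0,0,2,0],[0.05,0,0,0,0],[0.05,0,0,0,0]]}' | python3 nudge.py; echo '{"offsets":[[0.05,0,0,2,0],[0.05,0,0,0,0],[0.05,0,0,0,0]]}' | python3 nudge.py
```

```text
time: 12.02
tool_pos: [0.4423, -0.3353, 0.0373]
ee_rot: [3.141, 0.001, 1.826]
wrist_force: [-1.3, 0.2, 0.9]
width: 0.0634
finger_force: 30.0
time: 12.27
tool_pos: [0.4423, -0.3354, 0.0373]
ee_rot: [3.141, 0.001, 1.826]
wrist_force: [-3.5, 1.4, 8.2]
width: 0.0638
finger_force: 30.0
```

Seated. Release, rise, return to the empty tin.

```bash
echo '{"offsets":[[0.094,0,0,-2,0],[0.094,0,0,0,0],[0.094,0,0,0,0],[0.094,0,0,0,0],[0.094,0,0,0,0],[0.094,0,0,-30,0],[0.094,0,0,-30,0],[0.094,0,0,-30,0],[0.094,0,0,0,0.09],[0.094,0,0,0,0.09],[0.094,0,0,0,0.075],[0.094,0,0,0,0],[0.094,0,0,0,0]]}' | python3 nudge.py; python3 go.py .4127 -.105 .0227 1.571;  python3 - <<'E'
from h import *
im,K,E=snap('scene');cv2.imwrite('pics/s2.png',cv2.resize(im[130:290,80:340],None,fx=3,fy=3,interpolation=2))
E
```

```text
time: 13.35
tool_pos: [0.4419, -0.3349, 0.1261]
ee_rot: [-3.141, -0.0, 1.573]
wrist_force: [0.1, 0.3, 1.0]
width: 0.0938
finger_force: 0.0
turn [-0.    -0.     0.002] then shift [ 0.2299 -0.0292  0.1034] t 13.35
```

View pics/s2.png

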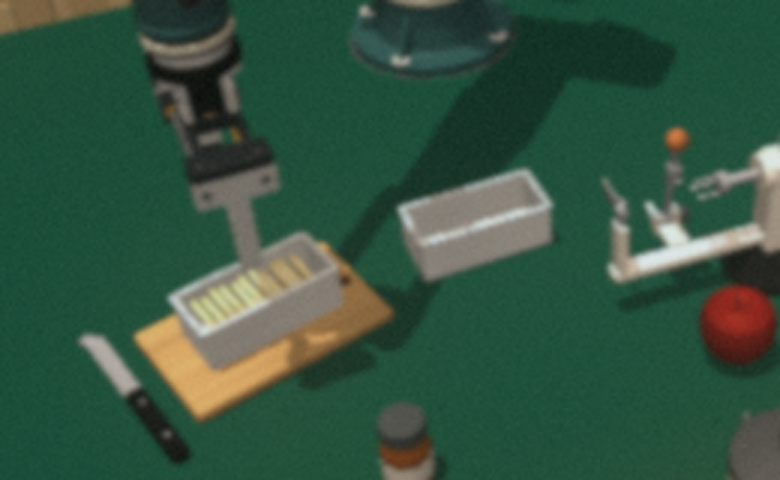

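The full tin stands centred on the board, with its rim around crop (255,280). The empty tin stands at (475,225), and the catch place beyond the blade is clear.

```bash
echo '{"offsets":[[0.094,40,-5,0,0],[0.094,40,-5,0,0],[0.094,40,-5,0,0],[0.094,40,-5,0,0],[0.094,40,-5,0,0],[0.094,30,-4,0,0],[0.094,0,0,0,0],[0.094,0,0,40,0],[0.094,0,0,40,0],[0.094,0,0,22,0],[0.094,0,0,0,0],[0.05,0,0,0,0],[0.05,0,0,0,0],[0.05,0,0,0,0],[0.05,0,0,0,0],[0.05,0,0,0,0],[0.05,0,0,0,0],[0.05,0,0,0,0],[0.05,0,0,0,0]]}' | python3 nudge.py; echo '{"offsets":[[0.05,0,0,-30,0],[0.05,0,0,-30,0],[0.05,0,0,-10,0],[0.05,0,0,0,0.043],[0.05,0,0,0,0.042],[0.05,0,0,0,0],[0.05,0,0,0,0]]}' | python3 nudge.py;python3 go.py .550 -.105 .0245 1.486
```

```text
time: 14.98
tool_pos: [0.414, -0.1056, 0.0261]
ee_rot: [3.139, 0.001, 1.571]
wrist_force: [-0.8, -0.3, 5.8]
width: 0.0639
finger_force: 30.0
time: 15.57
tool_pos: [0.4125, -0.1047, 0.0935]
ee_rot: [-3.14, -0.001, 1.487]
wrist_force: [1.3, -0.4, -1.2]
width: 0.0636
finger_force: 30.0
turn [-0.001 -0.001  0.001] then shift [0.0114 0.1371 0.069 ] t 15.57
```

In the tool's units: 0.035 m is 35, 0.034 m is 34.

```bash
echo '{"offsets":[[0.05,4,35,0,0],[0.05,4,34,0,0],[0.05,3,34,0,0],[0.05,0,35,0,0],[0.05,0,0,0,0],[0.05,0,0,30,0],[0.05,0,0,30,0],[0.05,0,0,4,0],[0.05,0,0,0,0],[0.05,0,0,0,0]]}' | python3 nudge.py; echo '{"offsets":[[0.05,0,0,2,0],[0.05,0,0,1,0],[0.05,0,0,0,0],[0.05,0,0,0,0]]}' | python3 nudge.py
```

```text
time: 16.4
tool_pos: [0.5508, -0.1057, 0.0308]
ee_rot: [-3.141, -0.0, 1.486]
wrist_force: [0.3, -0.7, -2.4]
width: 0.0638
finger_force: 30.0
time: 16.73
tool_pos: [0.5517, -0.1058, 0.0283]
ee_rot: [3.14, 0.0, 1.486]
wrist_force: [-0.1, -0.7, -2.3]
width: 0.064
finger_force: 30.0
```

In the tool's units: 0.002 m is 2.

```bash
echo '{"offsets":[[0.05,0,0,2,0],[0.05,0,0,0,0],[0.05,0,0,0,0]]}' | python3 nudge.py; echo '{"offsets":[[0.05,0,0,2,0],[0.05,0,0,0,0],[0.05,0,0,0,0]]}' | python3 nudge.py
```

```text
time: 16.98
tool_pos: [0.5517, -0.1058, 0.0258]
ee_rot: [3.141, 0.0, 1.486]
wrist_force: [0.6, 0.1, -1.5]
width: 0.0642
finger_force: 30.0
time: 17.23
tool_pos: [0.5517, -0.1058, 0.0257]
ee_rot: [3.141, 0.0, 1.486]
wrist_force: [-2.2, 1.5, 7.9]
width: 0.0638
finger_force: 30.0
```

In the tool's units: -0.04 m is -40, -0.035 m is -35.

```bash
echo '{"offsets":[[0.094,0,0,-2,0],[0.094,0,0,0,0],[0.094,0,0,0,0],[0.094,0,0,0,0],[0.094,0,0,0,0],[0.094,0,0,-35,0],[0.094,0,0,-35,0],[0.094,0,0,-35,0],[0.094,0,0,-35,0],[0.094,0,0,-35,0],[0.094,0,0,-35,0],[0.094,0,-40,0,0],[0.094,0,-40,0,0],[0.094,0,-40,0,0],[0.094,0,-40,0,0],[0.094,0,-40,0,0],[0.094,0,0,0,0],[0.094,0,0,0,0]]}' | python3 nudge.py; python3 m1.py
python3 - <<'E'
from h import *
im,K,E=snap('top');cv2.imwrite('pics/t3.png',cv2.resize(im[170:300,185:425],None,fx=3.3,fy=3.3,interpolation=2))
E
```

```text
time: 18.73
tool_pos: [0.3512, -0.0886, 0.236]
ee_rot: [3.139, 0.001, 1.485]
wrist_force: [0.9, -1.1, -0.4]
width: 0.0937
finger_force: 0.0
full 550.8 -101.9 size 152.2 75.8 long yaw-90deg -4.61
board 440.0 -337.0 size 142.2 217.4 long yaw-90deg 14.57
empty 440.2 -332.7 size 72.0 150.1 long yaw-90deg 14.31
foot ((27.5, 28.5), 14.57748031616211)
[0.55404558 0.15808202 0.008     ]
ball (244.6984126984127, 223.76984126984127) (306.0, 176.5) [0.54052823 0.06414035 0.16538162] [244.07342031 223.48951689] [305.3529943  176.55473866]
```

View pics/t3.png

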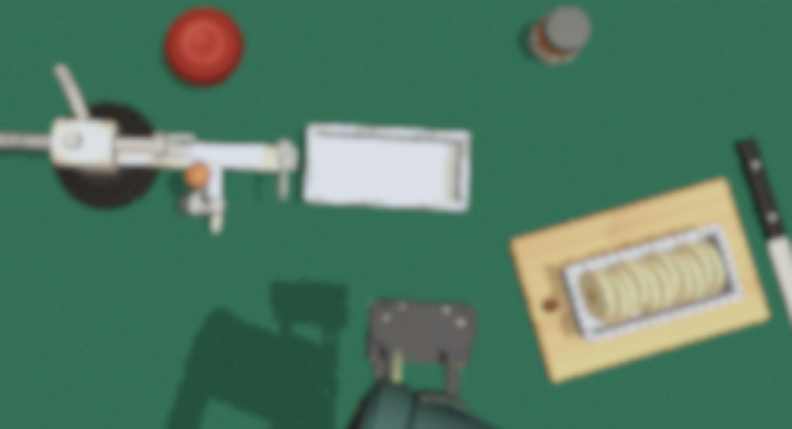

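The empty tin (crop 387,167) sits in the catch place and the full tin (650,283) sits on the board. Both are within about 5 mm and a degree of where they should be, and the bystanders are untouched. Next is the peeling arm, whose ball is at about (0.540, 0.063, 0.166).

```bash
echo '{"offsets":[[0.06,0,0,0,0.121],[0.06,0,0,0,0.121],[0.06,0,0,0,0.121],[0.06,0,0,0,0.121],[0.06,0,0,0,0.121],[0.06,0,0,0,0.121],[0.06,0,0,0,0.121],[0.06,0,0,0,0.121],[0.06,0,0,0,0.121],[0.06,0,0,0,0.121],[0.06,0,0,0,0.121],[0.06,0,0,0,0.121],[0.06,0,0,0,0.119],[0.06,0,0,0,0],[0.06,0,0,0,0]]}' | python3 nudge.py; python3 go.py .540 .0625 .149 -.085; python3 -c "from bench import robot;print(robot.get_obs()['joint_positions'])"
```

```text
time: 20.13
tool_pos: [0.3531, -0.0889, 0.235]
ee_rot: [-3.141, 0.001, -0.082]
wrist_force: [-0.4, 0.7, -0.2]
width: 0.0599
finger_force: 0.0
turn [-0.001  0.001  0.003] then shift [ 0.1734 -0.1667  0.086 ] t 20.13
[-4.02924310e-01 -3.39586683e-01  1.69249905e+00  2.03649741e-04
  1.79023755e+00  1.24953712e+00]
```

In the tool's units: 0.03 m is 30, 0.029 m is 29.

```bash
echo '{"offsets":[[0.06,29,-28,0,0],[0.06,29,-28,0,0],[0.06,29,-28,0,0],[0.06,29,-28,0,0],[0.06,29,-28,0,0],[0.06,28,-27,0,0],[0.06,0,0,0,0],[0.06,0,0,30,0],[0.06,0,0,0,0],[0.06,0,0,0,0]]}' | python3 nudge.py; python3 go.py .540 .0625 .149 -.085;  python3 - <<'E'
from h import *
im,K,E=snap('scene');cv2.imwrite('pics/s4.png',cv2.resize(im[90:240,240:400],None,fx=4,fy=4,interpolation=2))
E
```

```text
time: 20.97
tool_pos: [0.5374, 0.0628, 0.2031]
ee_rot: [3.141, 0.006, -0.084]
wrist_force: [0.0, -1.4, 0.0]
width: 0.0602
finger_force: 0.0
turn [0.001 0.006 0.001] then shift [0.0026 0.0001 0.0541] t 20.97
```

View pics/s4.png

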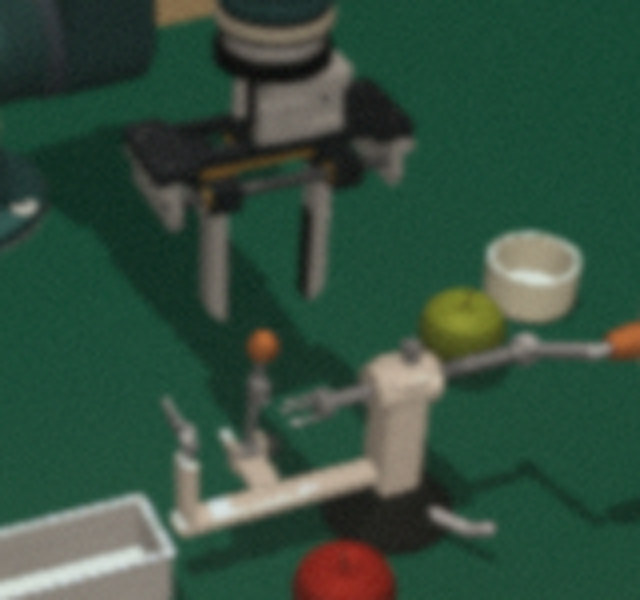

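The open fingers straddle the orange ball (crop 263,346), and its +y side is clear of the fork. I can go straight down.

In the tool's units: 0.001 m is 1, 0.02 m is 20.

```bash
echo '{"offsets":[[0.06,1,0,20,0],[0.06,0,0,20,0],[0.06,0,0,14,0],[0.06,0,0,0,0],[0.06,0,0,0,0],[0.015,0,0,0,0],[0.015,0,0,0,0],[0.015,0,0,0,0],[0.015,0,0,0,0],[0.015,0,0,0,0],[0.015,0,0,0,0],[0.015,0,0,0,0],[0.015,0,0,0,0]]}' | python3 nudge.py
```

```text
time: 22.1
tool_pos: [0.5398, 0.0624, 0.1517]
ee_rot: [3.141, -0.0, -0.085]
wrist_force: [-0.2, -1.0, 2.0]
width: 0.0205
finger_force: 30.0
```

```bash
echo '{"offsets":[[0.015,-8.4,0,-1,0],[0.015,-8.4,0,-0.6,0],[0.015,-8.5,0,0.2,0],[0.015,-8.4,0,0.6,0],[0.015,-8.3,0,1.4,0],[0.015,-8.3,0,2,0],[0.015,0,0,0,0],[0.015,0,0,0,0]]}' | python3 nudge.py
```

```text
time: 22.77
tool_pos: [0.4891, 0.0674, 0.1494]
ee_rot: [-3.141, -0.001, -0.085]
wrist_force: [-0.1, -0.5, 0.2]
width: 0.015
finger_force: 0.0
```

In the tool's units: -0.008 m is -8, -0.0075 m is -7.5.

```bash
echo '{"offsets":[[0.015,-8,0,2.6,0],[0.015,-8,0,3.2,0],[0.015,-7.5,0,3.7,0],[0.015,-7.4,0,4.3,0],[0.015,-6.8,0,4.8,0],[0.015,-6.7,0,5.4,0],[0.015,0,0,0,0],[0.015,0,0,0,0]]}' | python3 nudge.py
python3 - <<'E'
from h import *
im,K,E=snap('scene');cv2.imwrite('pics/s5.png',cv2.resize(im[90:240,240:400],None,fx=4,fy=4,interpolation=2))
E
```

```text
time: 23.43
tool_pos: [0.4447, 0.0709, 0.1244]
ee_rot: [-3.142, 0.001, -0.085]
wrist_force: [0.3, 0.6, 0.5]
width: 0.0149
finger_force: 0.0
```

View pics/s5.png

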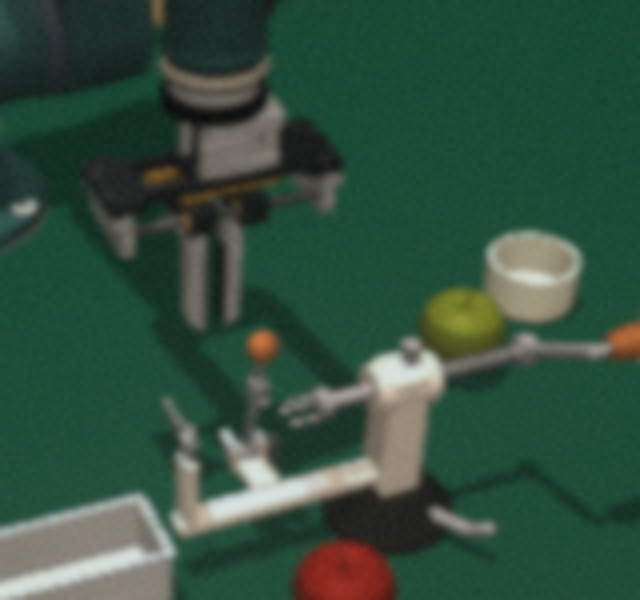

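The grip slipped: the ball (crop 263,346) has sprung back in, while the fingers are closed and empty at the stop position. Instead I'll take the ball with the fingers along peeler x, so the +x finger pushes it squarely.

In the tool's units: -0.04 m is -40, -0.015 m is -15.

```bash
echo '{"offsets":[[0.046,0,0,-40,0],[0.046,0,0,-40,0],[0.046,0,0,-15,0],[0.046,0,0,0,-0.121],[0.046,0,0,0,-0.121],[0.046,0,0,0,-0.121],[0.046,0,0,0,-0.121],[0.046,0,0,0,-0.121],[0.046,0,0,0,-0.121],[0.046,0,0,0,-0.121],[0.046,0,0,0,-0.121],[0.046,0,0,0,-0.121],[0.046,0,0,0,-0.121],[0.046,0,0,0,-0.121],[0.046,0,0,0,-0.121],[0.046,0,0,0,-0.119],[0.046,0,0,0,0],[0.046,0,0,0,0]]}' | python3 nudge.py; python3 go.py .541 .0625 .147 1.486;python3 m1.py|grep ball
```

```text
time: 24.98
tool_pos: [0.4458, 0.0708, 0.2202]
ee_rot: [3.141, -0.0, 1.483]
wrist_force: [-0.5, 0.1, -0.2]
width: 0.0461
finger_force: 0.0
turn [ 0.001 -0.    -0.003] then shift [-0.0002  0.0956  0.0732] t 24.98Traceback (most recent call last):
  File "m1.py", line 15, in <module>
    a=orange(im,235,260,212,235);im2,K2,E2=snap('scene');b=orange(im2,292,320,165,190)
  File "m1.py", line 14, in orange
    q=cv2.moments(big(m*255));return q['m10']/q['m00']+x0,q['m01']/q['m00']+y0
                  ~~~^^^^^^^
  File "meas.py", line 3, in big
    m=cv2.morphologyEx(m,cv2.MORPH_OPEN,np.ones((2,2)));c,_=cv2.findContours(m,0,2);return max(c,key=cv2.contourArea)
                                                                                           ~~~^^^^^^^^^^^^^^^^^^^^^^^
ValueError: max() iterable argument is empty
```

In the tool's units: 0.032 m is 32, 0.031 m is 31.

```bash
echo '{"offsets":[[0.046,0,32,0,0],[0.046,0,32,0,0],[0.046,0,31,0,0],[0.046,0,0,0,0],[0.046,0,0,0,0]]}' | python3 nudge.py; python3 go.py .541 .0625 .147 1.486;echo '{"offsets":[[0.046,0,0,20,0],[0.046,0,0,20,0],[0.046,0,0,18,0],[0.046,0,0,14,0],[0.046,0,0,0,0],[0.046,0,0,0,0]]}' | python3 nudge.py; echo '{"offsets":[[0.015,0,0,0,0],[0.015,0,0,0,0],[0.015,0,0,0,0],[0.015,0,0,0,0],[0.015,0,0,0,0],[0.015,0,0,0,0]]}' | python3 nudge.py
```

```text
time: 25.45
tool_pos: [0.5406, 0.0626, 0.2185]
ee_rot: [-3.139, 0.0, 1.484]
wrist_force: [-0.4, -0.3, 0.4]
width: 0.0458
finger_force: 0.0
turn [-0.003  0.    -0.002] then shift [-0.0001  0.0004  0.0715] t 25.45
time: 25.95
tool_pos: [0.5388, 0.063, 0.1479]
ee_rot: [-3.14, -0.0, 1.485]
wrist_force: [-0.9, 0.2, 0.1]
width: 0.0461
finger_force: 0.0
time: 26.45
tool_pos: [0.5419, 0.0627, 0.1494]
ee_rot: [3.136, -0.001, 1.486]
wrist_force: [5.0, 0.7, 2.6]
width: 0.0202
finger_force: 30.0
```

```bash
echo '{"offsets":[[0.015,0,-8.4,-0.5,0],[0.015,0,-8.4,-0.5,0],[0.015,0,-8.5,0.2,0],[0.015,0,-8.4,0.6,0],[0.015,0,0,0,0]]}' | python3 nudge.py
```

```text
time: 26.87
tool_pos: [0.5097, 0.0652, 0.1525]
ee_rot: [3.13, -0.0, 1.485]
wrist_force: [4.1, -1.2, 9.9]
width: 0.0204
finger_force: 30.0
```

In the tool's units: -0.0083 m is -8.3, -0.008 m is -8.

```bash
echo '{"offsets":[[0.015,0,-8.3,1.4,0],[0.015,0,-8.3,2,0],[0.015,0,-8,2.6,0],[0.015,0,-8,3.2,0],[0.015,0,0,0,0]]}' | python3 nudge.py
```

```text
time: 27.28
tool_pos: [0.478, 0.0682, 0.1427]
ee_rot: [3.128, -0.001, 1.486]
wrist_force: [6.7, -1.0, 6.6]
width: 0.0205
finger_force: 30.9
```

```bash
echo '{"offsets":[[0.015,0,-7.5,3.7,0],[0.015,0,-7.4,4.3,0],[0.015,0,-6.8,4.8,0],[0.015,0,-6.7,5.4,0],[0.015,0,0,0,0],[0.015,0,0,0,0]]}' | python3 nudge.py; python3 go.py .4455 .071 .123 1.486
```

```text
time: 27.78
tool_pos: [0.4537, 0.0698, 0.1296]
ee_rot: [3.118, -0.0, 1.485]
wrist_force: [5.3, -2.8, 21.1]
width: 0.0231
finger_force: 34.4
turn [ 0.024 -0.    -0.001] then shift [ 0.0005 -0.0083  0.0066] t 27.78
```

In the tool's units: -0.003 m is -3, -0.002 m is -2.

```bash
echo '{"offsets":[[0.032,0,-3,-3,0],[0.032,0,-3,-2,0],[0.032,0,0,0,0],[0.032,0,0,0,0]]}' | python3 nudge.py
python3 - <<'E'
from h import *
im,K,E=snap('scene');cv2.imwrite('pics/s6.png',cv2.resize(im[110:240,230:390],None,fx=4,fy=4,interpolation=2))
E
```

```text
time: 28.12
tool_pos: [0.4452, 0.0707, 0.1302]
ee_rot: [3.126, -0.0, 1.485]
wrist_force: [7.5, -2.8, 9.3]
width: 0.0323
finger_force: 5.6
```

View pics/s6.png

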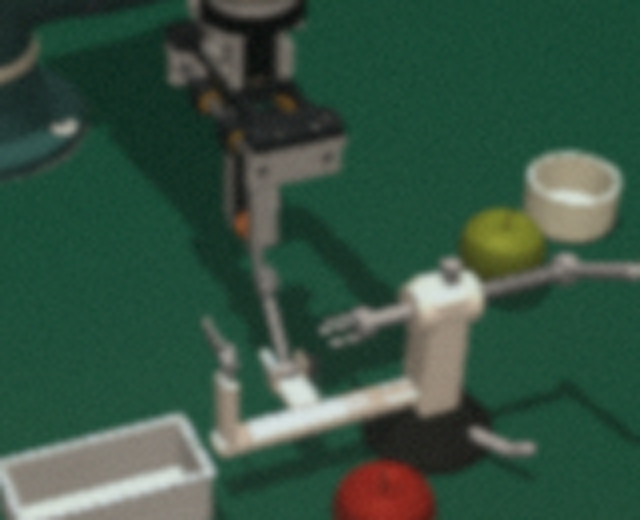

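The arm is well out: its ball, at crop (242,222), is caught behind the +x finger, which pushes on the rod. I'll keep pushing until the force steps up at the stop.

```bash
for i in 1; do echo '{"offsets":[[0.032,0,-4,2,0],[0.032,0,0,0,0],[0.032,0,0,0,0]]}' | python3 nudge.py; done; echo '{"offsets":[[0.032,0,-4,2,0],[0.032,0,0,0,0],[0.032,0,0,0,0]]}' | python3 nudge.py
```

```text
time: 28.42
tool_pos: [0.4442, 0.0708, 0.1296]
ee_rot: [3.118, -0.0, 1.485]
wrist_force: [13.6, -1.8, 9.3]
width: 0.0325
finger_force: 7.7
time: 28.67
tool_pos: [0.4438, 0.0708, 0.1294]
ee_rot: [3.109, -0.001, 1.485]
wrist_force: [18.6, -3.1, 8.5]
width: 0.0324
finger_force: 10.1
```

Run:
```python
from h import *
im,K,E=snap('scene');s=-.085
h=cv2.cvtColor(im,cv2.COLOR_BGR2HSV)[150:180,278:302]
m=((h[...,0]<17)&(h[...,1]>110)&(h[...,2]>60));v,u=np.nonzero(m);print(len(u))
yp=np.array([-np.sin(s),np.cos(s),0]);b0=np.array([.540,.063,.166])
for p in[(u.mean()+278,v.mean()+150),(290.5,165.5)]:
    c,d=ray(K,E,p);X=c+d*(yp@(b0-c))/(yp@d);r=X-b0;print(p,X,'dx',r[:2]@[np.cos(s),np.sin(s)],'dz',r[2],'want -.095,-.026')
print('rod head expected at stop px',proj(K,E,b0+np.array([-.095*np.cos(s),-.095*np.sin(s),-.026])))
o=robot.get_obs();print(o['time'],o['wrist_force'],o['finger_force'])
```

```text
15
(np.float64(289.93333333333334), np.float64(165.33333333333334)) [0.4274768  0.07258757 0.129542  ] dx -0.11293092063875881 dz -0.03645799655750345 want -.095,-.026
(290.5, 165.5) [0.4320657  0.07219657 0.13195855] dx -0.10832539151066348 dz -0.03404145406659584 want -.095,-.026
rod head expected at stop px [292.16820197 165.70502019]
28.7167 [19.60381114 -2.54483216  8.42305877] 10.131046660244465
```

The manual's scale: shifts go in mm. Converting my numbers, -0.002 m is -2, 0.001 m is 1.

```bash
echo '{"offsets":[[0.032,0,-2,1,0],[0.032,0,0,0,0],[0.032,0,0,0,0],[0.032,0,0,0,0],[0.032,0,0,0,0],[0.032,0,0,0,0]]}' | python3 nudge.py && python3 -c "
from bench import robot
print(robot.close_job())"
```

```text
time: 29.22
tool_pos: [0.4436, 0.0708, 0.1292]
ee_rot: [3.105, -0.001, 1.485]
wrist_force: [20.8, -3.3, 10.0]
width: 0.0324
finger_force: 11.4
the job is handed in; nothing more can be done
None
```

I swapped the two tins, both upright, and handed the job in at about 29 s with the peeling arm held against its stop at about 11 N on the finger; my first grip on the ball slipped and the arm sprang back once, and the hand-in printed no verdict.

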